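# Slide the mounting plate out over the edge and lay it on the reader shell

## Robot

A 7-joint arm with a two-finger parallel gripper is mounted at the origin on the work surface. World frame = base frame: x ahead of the robot, y to its left, z up, the work surface at z = 0. Lengths are in mm, angles in rad, forces in N, time in s.
With the tool pointing down it reaches from about 350 to 900 mm from the base axis. Payload 19.9 kg.
Tool frame: the origin (TCP) lies midway between the tips of the shut fingers; the grasp point (between the pads) lies 19 mm behind it; z points along the fingers, y is the line along which they close (so a half turn about z gives the same grasp; the last joint's range is limited). The gripper opens to 85 mm and grips with 20 to 120 N. Pads are 22 mm wide; open, the fingers measure 114 mm over their backs; the gripper's body (76 mm by 85 mm) begins 54 mm behind the grasp point. The pads swing forward as they close: fully open they stand 13 mm farther back than shut.
Start: joints at [1.212, 0.417, -0.01, 1.614, 0.005, 1.111, -0.053], TCP at [195.293, -593.685, 231.26] pointing down, gripper open.
Joint ranges: [-2.81, 2.81], [-0.39, 2.02], [-1.27, 1.25], [0.06, 2.57], [-1.19, 4.33], [0.19, 2], [-2.82, 2.82]. Speed limits (rad/s): [1.89, 1.89, 2.39, 2.39, 3.01, 3.01, 3.01].

## Interface

Orientations are given as a unit quaternion [w, x, y, z].
In Python, from bench import bot gives the robot as it stands. Calls block until the motion is done:
- bot.move_ptp(position, orientation): joint-space move of the TCP to a pose.
- bot.servo_line(position, attitude=None, velocity=150, f_stop=None): straight line of the TCP; attitude=None keeps the orientation; velocity is the mean speed in mm/s. With f_stop (N) it stops when the force on the tool has changed by that much, and returns True; else False.
- bot.goto_joints(angles): joint-space move.
- bot.move_gripper(opening): opening from 0.0 (shut) to 1.0 (fully open); the grip force is fixed at half the most; returns when the fingers have stopped.
- bot.sleep(seconds).
- bot.solve_ik(position, orientation): joint angles nearest the present ones, or None.
- bot.camera(name): name is "scene" or "side" or "wrist"; returns the picture (400x640x3 uint8, blue, green, red); there is no depth.
- bot.calibration(name): a dict with "mtx" (3x3 intrinsics, pixels), "rvec" (rotation vector, rad) and "tvec" (3), from world to camera coordinates, as OpenCV has them; the wrist camera has in their place "T_tool_cam" (4x4, takes a point from camera to tool coordinates, whose origin is the TCP and whose axes are the flange's). Camera axes: x right, y down, z forward; pixel columns grow to the right and rows downward; lengths in mm; the calibration is good to about 2 mm. A picture is of the moment at which its call begins: read the wrist's pose just before it. calibration takes no time and is no camera call.
A pose or a line that the arm cannot do raises bot.MotionError and nothing moves.
- bot.close_job(): hands the job in; it is judged then, once.
Readings, each from a call of its own:
- bot.read_clock(): time.
- bot.read_qpos(): joint angles.
- bot.read_qd(): joint speeds.
- bot.read_tau(): joint torques, N m.
- bot.read_tool_pos(): TCP position.
- bot.read_ee_rot(): TCP orientation.
- bot.read_contact_force(): force on the tool from outside, world axes, zero at the start.
- bot.read_wrist_torque(): the same for the moment, N m.
- bot.read_width(): opening from 0.0 (shut) to 1.0 (fully open).
- bot.read_grasp_force(): force on a finger pad.
Only numpy, scipy, OpenCV 4.12 (cv2) and the standard library are available. Lean on these libraries where they do the work, as an engineer would, in place of code of your own. Each camera call takes 0.05 s, during which the arm holds its last target. There are 200 camera calls.

## Task

The thin green mounting plate lies snug in the sliding rest, too flat to be picked up: press on it lightly and slide it out over the open front edge until enough sticks out to be pinched, then take it by the overhanging end. Carry it over and set it down gently, without dropping it, flat on the raised spine of the clamped grey reader shell, centred and lengthwise along the spine, and let go. The tile of the rest and the cracked shell must not be pushed hard, and everything else stays where it is.

Things in the scene. Friction and masses are not known exactly. Their poses are not given: they have to be found in the camera images.
- plate: thin green anodised mounting plate, 140 (its x) x 50 (its y) x 3 mm, about 60 g, loose, four small dark screw holes; origin: centre of its underside. It starts flat on the tile, its x along the stand's x, its back end within 12 mm of the back stop, its front end 40 to 46 mm short of the front edge. Its long sides touch fence and rail: no room for fingers there
- stand: grey stand of the sliding rest, 200 (x) x 130 (y) mm, fixed; origin: on the bench under its centre. A channel 50 mm wide runs along its x, closed by an aluminium back stop at x = +88 mm, open at the front edge at x = -100 mm (free space beyond). Walls: aluminium fence at -y, sprung rail at +y, both 5 mm above the tile like the back stop and ending at the front edge; nothing is over 67 mm high
- edge (a point): middle of the channel's free front edge, at the height of the unloaded tile top, 62 mm above the bench; axes as the stand's
- rail: dark sprung side rail of the channel, 200 mm long; it squeezes the plate against the fence with about 4 N, so that the plate drags with about 2 N and only comes along under a real press. It has a few mm of sideways play; origin: as the stand's
- rest: white tile, the channel's floor, 46 mm wide, top 62 mm above the bench; origin: as the stand's. Hinged at the stand's x = +100 mm on a spring (about 45 N m/rad): 10 N sinks it about 1 mm at 70 mm from the hinge, 5 mm at 150 mm, so follow the press by force as the plate slides forward. Smooth: friction with the plate about 0.2. It cracks if loaded with more than 25 N
- shell: cracked grey ticket reader shell, a box 210 (x) x 100 (y) x 30 mm high from x = -85 to +125 mm, fixed; origin: on the bench under the middle of its spine, a raised flat-topped light grey rib 120 (x) x 36 (y) mm, its top 58 mm above the bench, 28 mm above the shoulders, so fingers holding the plate by its width pass beside it. Not to be loaded with more than 50 N
- spine (a point): centre of the top face of the shell's spine, 58 mm above the bench; axes as the shell's
- clamp: blue spring-loaded bench clamp pinning the shell's +x end, at the shell's x = 100 to 177 mm, 81 mm high (its lever 105 mm), 60 mm wide, fixed; origin and axes: as the shell's
- heat_sink: copper heat sink with seven fins, 60 x 50 mm, 35 mm high, loose; origin: centre of its underside. A bystander
- lamp_cap: smoke-coloured glass lamp cap, a dome 68 mm across and 41 mm high, loose; origin: centre of its underside. A bystander
- screwdriver: screwdriver lying on the bench. A bystander
- wrench: steel wrench lying on the bench. A bystander
- jar: clear jar, 54 mm across, 70 mm high, loose. A bystander
- roller: black rubber roller standing on end, 28 mm across, 75 mm high, loose. A bystander
- screw_tray: orange divided screw tray, 90 x 120 mm, 30 mm high, loose. A bystander
Not all that is in view belongs to the job. What is shaped like the plate but pink or red is not meant.

How it is judged:
By the outcome, as a careful person would: the job done as asked, in the order asked, and still so for the second after the job is handed in, with the robot touching nothing.
It also fails if it takes over 64 s, if anything falls off the work surface, if the arm or the gripper's body presses on something with over 40 N, if the wrist force passes 120 N, or if a joint passes its speed limit or range.

## Working session

There is one attempt and no reset: what is moved stays moved. The work goes in short steps, each a Python script; the robot and the scene stay as the last script left them, time stands still between calls to the robot, and variables do not carry over. Pictures are saved under pics/ and viewed, at most 10 in all, crops included, and the job is handed in when it is done.

```bash
mkdir -p pics
python3 - <<'E'
from bench import bot
import cv2,numpy as np
for n in("scene","side"):
    im=bot.camera(n); cv2.imwrite(f"pics/{n}0.png",im)
    c=bot.calibration(n); print(n,c)
print(bot.calibration("wrist"),bot.read_clock(),bot.read_ee_rot(),bot.read_tool_pos())
E
```

```text
scene {'mtx': array([[398.52594081,   0.        , 317.89770101],
       [  0.        , 398.52594081, 199.81574909],
       [  0.        ,   0.        ,   1.        ]]), 'rvec': array([ 2.08852963,  1.19157773, -0.51519084]), 'tvec': array([-315.40150593, -303.70083446, 1796.97871143])}
side {'mtx': array([[374.42759026,   0.        , 318.69328257],
       [  0.        , 374.42759026, 200.01195323],
       [  0.        ,   0.        ,   1.        ]]), 'rvec': array([ 2.34386301, -0.72897635,  0.29193205]), 'tvec': array([-467.76536463,  292.01988679,  807.57762892])}
{'mtx': array([[356.51075442,   0.        , 318.82382627],
       [  0.        , 356.51075442, 200.55365604],
       [  0.        ,   0.        ,   1.        ]]), 'T_tool_cam': array([[-3.31296997e-04, -9.63629422e-01, -2.67241891e-01,
         6.80631481e+01],
       [ 9.99999741e-01, -4.89890182e-04,  5.26772511e-04,
        -2.49254737e-01],
       [-6.38532669e-04, -2.67241647e-01,  9.63629335e-01,
        -1.42584557e+02],
       [ 0.00000000e+00,  0.00000000e+00,  0.00000000e+00,
         1.00000000e+00]])} 0.1 [-5.66058098e-04  9.87395261e-01  1.58272735e-01 -1.36615039e-04] [ 195.21303844 -593.37613499  230.70143614]
```

View pics/scene0.png

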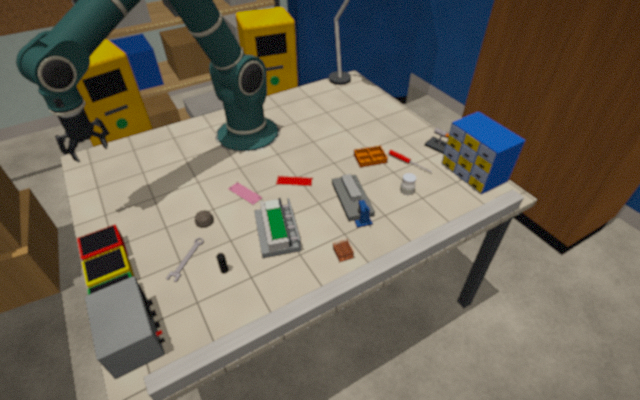

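View pics/side0.png

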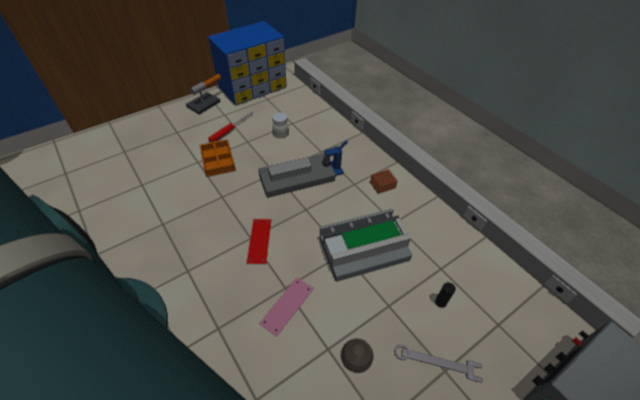

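The scene view shows the plate at (277,223), green and in the rest, with the white tile end at (270,203) facing the robot. The pink strip (245,192) and the red strip (294,181) are decoys. The shell is at (350,195) with the clamp at (364,213). In the side view the plate is at (372,235) and the spine at (290,168).

```bash
cat > h.py <<'E'
from bench import bot
import cv2,numpy as np
from scipy.spatial.transform import Rotation as R
def rot(q): return R.from_quat([q[1],q[2],q[3],q[0]])
def ray(name,uv,z,pose=None):
    c=bot.calibration(name); K=np.array(c["mtx"])
    uv=np.atleast_2d(np.array(uv,float)); d=np.c_[uv,np.ones(len(uv))]@np.linalg.inv(K).T
    if name=="wrist":
        T=np.array(c["T_tool_cam"]); p,q=pose; Rt=rot(q).as_matrix()
        d=d@(Rt@T[:3,:3]).T; o=Rt@T[:3,3]+p
    else:
        M=cv2.Rodrigues(np.array(c["rvec"]))[0]; d=d@M; o=-M.T@np.array(c["tvec"])
    return o+d*((z-o[2])/d[:,2])[:,None]
def proj(p,pose):
    c=bot.calibration("wrist");T=np.array(c["T_tool_cam"]);M=np.eye(4);M[:3,:3]=rot(pose[1]).as_matrix();M[:3,3]=pose[0]
    q=np.linalg.inv(M@T)@np.r_[p,1];u=np.array(c["mtx"])@q[:3];return u[:2]/u[2]
def green(im):
    h=cv2.cvtColor(im,cv2.COLOR_BGR2HSV); m=cv2.inRange(h,(45,100,40),(85,255,255))
    n,l,s,ce=cv2.connectedComponentsWithStats(m); return l,s
def down(yaw):  # tool z down, tool x axis at world angle yaw
    r=(R.from_euler('z',yaw)*R.from_euler('x',np.pi)).as_quat(); return np.array([r[3],r[0],r[1],r[2]])
def shot(fn):
    pose=(np.array(bot.read_tool_pos()),np.array(bot.read_ee_rot())); im=bot.camera("wrist"); cv2.imwrite(fn,im); return im,pose
E
python3 - <<'E'
from h import *
for n,b in(("scene",(277,223)),("side",(372,235))):
    im=cv2.imread(f"pics/{n}0.png"); l,s=green(im); k=l[b[1],b[0]]; print(n,k,s[k])
    c=np.argwhere(l==k)[:,::-1].astype(np.float32); box=cv2.boxPoints(cv2.minAreaRect(c))
    P=ray(n,c,65); rr=cv2.minAreaRect(P[:,:2].astype(np.float32)); print(rr)
print("spine",ray("side",[(268,168),(308,158),(312,167),(272,179)],58).round())
print("spine scene",ray("scene",[(342,179),(354,177),(362,195),(350,198)],58).round())
for n,uv,z in(("side",[(335,243),(325,240),(393,213),(282,117)],62),): print(ray(n,uv,z).round())
print(ray("scene",[(343,250),(204,219),(222,262),(408,184),(364,210),(370,157),(184,260)],20).round())
a=rot(bot.read_ee_rot()).as_matrix();print(a.round(2))
E
python3 - <<'E'
import cv2
im=cv2.imread("pics/side0.png")[120:290,230:420]
cv2.imwrite("pics/crop1.png",cv2.resize(im,None,fx=3.4,fy=3.4,interpolation=cv2.INTER_CUBIC)[:, :])
E
```

```text
scene 709 [267 208  20  31 432]
((618.3883666992188, -153.9930419921875), (47.83708953857422, 132.19760131835938), 72.92562866210938)
side 3 [341 220  60  29 920]
((618.47802734375, -151.94354248046875), (48.5150260925293, 140.19239807128906), 73.06336975097656)
spine [[527. 192.  58.]
 [645. 163.  58.]
 [634. 126.  58.]
 [515. 149.  58.]]
spine scene [[540. 154.  58.]
 [553. 198.  58.]
 [649. 168.  58.]
 [640. 123.  58.]]
[[ 531. -123.   62.]
 [ 516. -103.   62.]
 [ 709. -133.   62.]
 [ 681.  368.   62.]]
[[ 797.   -7.   20.]
 [ 434. -348.   20.]
 [ 642. -360.   20.]
 [ 657.  376.   20.]
 [ 684.  155.   20.]
 [ 449.  350.   20.]
 [ 573. -461.   20.]]
[[ 0.95  0.31 -0.  ]
 [ 0.31 -0.95  0.  ]
 [-0.   -0.   -1.  ]]
```

View pics/crop1.png

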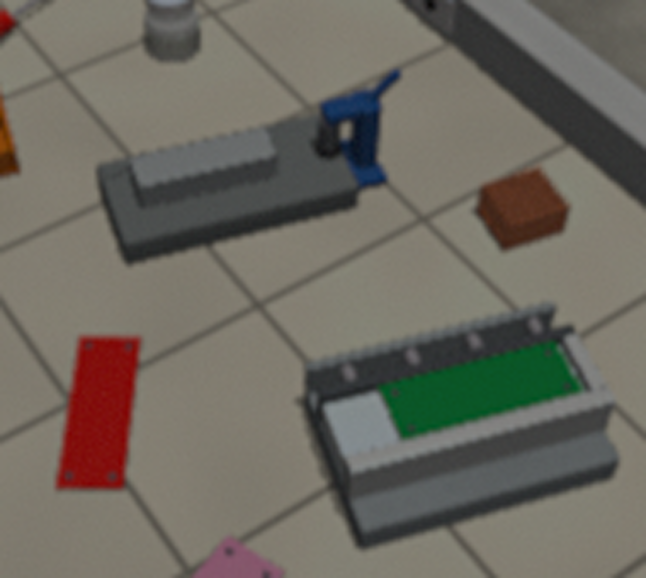

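The crop confirms it: the green plate is in the rest, with the bare white tile facing the robot. The spine is upper left, with the blue clamp at its far end. The plate centre reads about (618,-152) in both views, at yaw -17°, and measures about 48x140 mm, which fits. Next I go above it and look with the wrist camera.

Run:
```python
from h import *
yaw=-0.296
bot.move_ptp([560,-136,210],down(yaw)); bot.sleep(.2)
im,p=shot("pics/w1.png"); print(p,bot.read_clock(),bot.read_contact_force())
l,s=green(im); k=1+np.argmax(s[1:,4]); c=np.argwhere(l==k)[:,::-1].astype(np.float32)
P=ray("wrist",c,65,p); print(s[k],cv2.minAreaRect(P[:,:2].astype(np.float32)))
bot.move_ptp([540,165,210],down(-.22)); bot.sleep(.2)
im2,p2=shot("pics/w2.png"); print(p2,bot.read_clock())
```

```text
(array([ 559.91148836, -136.55590271,  210.00789033]), array([ 5.05456813e-05,  9.89012097e-01, -1.47834599e-01,  1.66786624e-05])) 2.45 [ 0.83008943 -0.36490401  0.05512626]
[  284    15    68   185 11593] ((616.9822387695312, -152.73843383789062), (50.05943298339844, 139.55677795410156), 73.02815246582031)
(array([540.39422225, 163.76673139, 209.94825119]), array([ 1.47932093e-04,  9.93851435e-01, -1.10721733e-01,  1.69050757e-05])) 3.8583
```

View pics/w1.png

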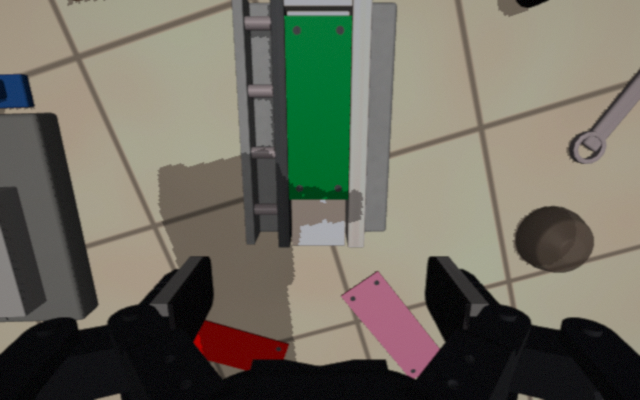

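View pics/w2.png

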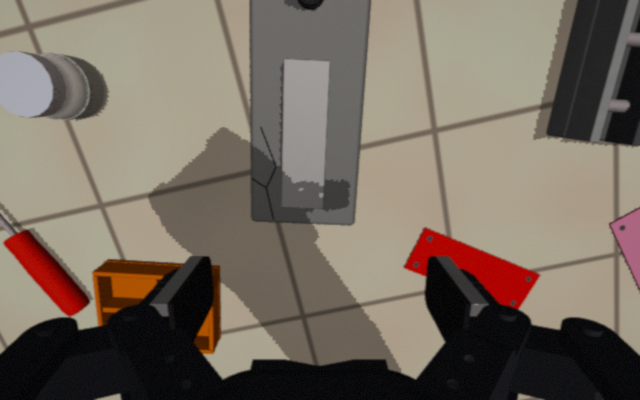

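The w1 view shows the plate at (284-352, 15-199), with the open tile end at row 246. The w2 view shows the spine top at about (284,59), (329,62), (324,209) and (282,207), with the clamp beyond the top edge. Next: measure the spine and the edge, then press and slide by force.

Run:
```python
from h import *
p=(np.array([559.911,-136.556,210.008]),np.array([5.05e-05,9.89012e-01,-1.478346e-01,1.67e-05]))
p2=(np.array([540.394,163.767,209.948]),np.array([1.479e-04,9.93851e-01,-1.107217e-01,1.69e-05]))
print("edge",ray("wrist",[(300,246),(347,246)],62,p).round(1))
im=cv2.imread("pics/w2.png"); g=cv2.cvtColor(im,cv2.COLOR_BGR2GRAY)
print(g[130,270:345:3],g[50:70:2,305],g[196:220:2,295])
m=np.zeros_like(g); m[50:180,272:340]=(g[50:180,272:340]>135)*255
c=np.argwhere(m)[:,::-1]; P=ray("wrist",c,58,p2)[:,:2]; print("lit part",cv2.minAreaRect(P.astype(np.float32)))
print(ray("wrist",[(284,59),(329,62),(324,209),(282,207)],58,p2).round(1))
# shell box sides at z=30
print("box",ray("wrist",[(252,222),(353,224),(251,60),(368,60)],30,p2).round(1))
```

```text
edge [[ 513.2 -104.7   62. ]
 [ 501.2 -144.1   62. ]]
[102 102 104 102  89 150 151 150 150 150 149 150 151 149 151 150 149 151
 150 103 106 103 103 104 105] [106 106 106 105 103 134 156 156 156 156] [88 87 88 88 87 85 61 60 61 60 59 60]
lit part ((593.66748046875, 163.70236206054688), (34.44458770751953, 94.46681213378906), 74.87289428710938)
[[643.7 168.3  58. ]
 [633.9 134.8  58. ]
 [518.7 164.3  58. ]
 [528.5 199.2  58. ]]
box [[512.9 235.6  30. ]
 [489.6 142.   30. ]
 [652.6 197.5  30. ]
 [630.8 100.9  30. ]]
```

Run:
```python
from h import *
yaw=np.deg2rad(-16.97); u=np.array([np.cos(yaw),np.sin(yaw)]); C=np.array([617,-152.7])
q=down(yaw); bot.move_gripper(0.0)
s=C+35*u
bot.move_ptp([*s,100],q); bot.servo_line([*s,72],velocity=80); bot.sleep(.2)
b=bot.read_contact_force()[2]; print("bias",b,bot.read_clock())
hit=bot.servo_line([*s,60],velocity=8,f_stop=4); 
z=bot.read_tool_pos()[2]; F=bot.read_contact_force()[2]-b; print(hit,z,F)
if hit:
    x=48.2; L=100-x; d=0; tot=98.2; log=[]; Ft=10
    zc=z
    for _ in range(6):
        F=bot.read_contact_force()[2]-b
        if abs(F-Ft)<1.5: break
        zc+=np.clip(0.5*(F-Ft)*L*L/45000,-.3,.3); bot.servo_line([*s,zc],velocity=10)
    print("pressed",F,zc,bot.read_tool_pos())
    while d<tot-.1:
        st=min(4,tot-d); L0=100-x+d; d+=st; L1=L0+st
        F=bot.read_contact_force(); fz=F[2]-b
        if fz>20: print("high",fz); break
        zc+=0.5*(fz-Ft)*L0*L0/45000 - Ft*(L1*L1-L0*L0)/45000
        bot.servo_line([*(s-d*u),zc],velocity=35)
        log.append((d,round(fz,1),round(float(np.dot(F[:2],u)),1),round(zc,1)))
    print(log)
    e=s-d*u
    for dz in(1.5,3,5): bot.servo_line([*e,zc+dz],velocity=12)
    bot.servo_line([*e,110],velocity=100)
    print(bot.read_clock())
    bot.move_gripper(1.0)
    bot.move_ptp([*(C-150*u),210],q); bot.sleep(.2)
    im,p=shot("pics/w3.png"); l,s_=green(im); k=1+np.argmax(s_[1:,4]); c=np.argwhere(l==k)[:,::-1].astype(np.float32)
    print(s_[k],cv2.minAreaRect(ray("wrist",c,65,p)[:,:2].astype(np.float32)),bot.read_clock())
```

```text
bias 0.7399522858622751 6.6833
True 64.81134552082534 3.454892153327795
pressed 8.53116228313868 64.2157532478599 [ 650.715387   -163.00036327   64.72791426]
[(4, np.float64(8.5), -2.7, np.float64(64.1)), (8, np.float64(7.5), -1.2, np.float64(63.9)), (12, np.float64(8.5), -0.6, np.float64(63.7)), (16, np.float64(9.1), -0.9, np.float64(63.6)), (20, np.float64(9.3), -0.7, np.float64(63.4)), (24, np.float64(9.6), -1.2, np.float64(63.2)), (28, np.float64(9.7), -0.3, np.float64(63.1)), (32, np.float64(10.4), -0.8, np.float64(63.0)), (36, np.float64(9.4), 0.2, np.float64(62.8)), (40, np.float64(10.5), -0.9, np.float64(62.7)), (44, np.float64(10.4), -0.1, np.float64(62.5)), (48, np.float64(9.8), -1.0, np.float64(62.3)), (52, np.float64(10.4), -0.5, np.float64(62.2)), (56, np.float64(10.1), -1.9, np.float64(62.0)), (60, np.float64(9.5), -1.6, np.float64(61.8)), (64, np.float64(9.9), -0.6, np.float64(61.5)), (68, np.float64(10.6), -0.6, np.float64(61.4)), (72, np.float64(9.8), -0.3, np.float64(61.2)), (76, np.float64(10.4), -0.6, np.float64(61.0)), (80, np.float64(11.0), -0.3, np.float64(61.0)), (84, np.float64(8.8), -1.5, np.float64(60.5)), (88, np.float64(9.0), -0.1, np.float64(60.0)), (92, np.float64(9.5), -1.6, np.float64(59.7)), (96, np.float64(10.8), 0.0, np.float64(59.6)), (98.2, np.float64(10.4), -0.4, np.float64(59.6))]
16.975
[  286    21    68   183 11405] ((526.5714111328125, -125.2601089477539), (50.026206970214844, 138.49134826660156), 73.00053405761719) 18.6
```

View pics/w3.png

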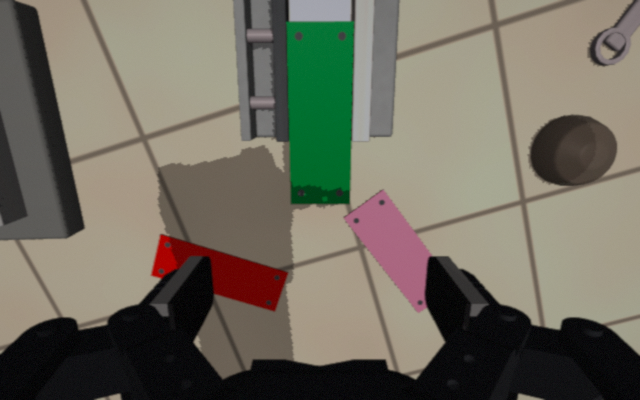

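The plate now overhangs by about 52 mm (front end at row ~205, stand edge at row ~140) and is still straight. Next: pinch it 28 mm from its front end across the width, pull it out level, lift it and look.

Run:
```python
from h import *
yaw=np.deg2rad(-16.97); u=np.array([np.cos(yaw),np.sin(yaw)]); v=np.array([-u[1],u[0]]); c=np.array([526.2,-125.2])
G=c-42*u+.4*v; q=down(yaw)
bot.move_ptp([*G,110],q); bot.servo_line([*G,41],velocity=90,f_stop=8); bot.sleep(.1)
print(bot.read_tool_pos(),bot.read_contact_force())
bot.move_gripper(0.0); print("w",bot.read_width(),bot.read_grasp_force(),bot.read_contact_force(),bot.read_tool_pos())
print(bot.servo_line([*(G-8*u),41.5],velocity=40,f_stop=25), bot.read_contact_force())
print(bot.servo_line([*(G-100*u),42.5],velocity=70,f_stop=25))
bot.servo_line([*(G-100*u),115],velocity=100); bot.sleep(.2)
im,p=shot("pics/w4.png"); l,s_=green(im); k=1+np.argmax(s_[1:,4]); cc=np.argwhere(l==k)[:,::-1].astype(np.float32)
P=ray("wrist",cc,65+p[0][2]-41,p)[:,:2]; print(s_[k],cv2.minAreaRect(P.astype(np.float32)))
w=P-p[0][:2]; print("tool frame: x",(w@u).min(),(w@u).max(),"y",(w@v).min(),(w@v).max())
print(p,bot.read_width(),bot.read_grasp_force(),bot.read_contact_force(),bot.read_clock())
cv2.imwrite("pics/side4.png",bot.camera("side"))
```

```text
[ 486.5060443  -112.66672009   41.57529392] [ 0.27969162  0.45617487 -0.486062  ]
w 0.5616286713567735 61.20353043079376 [-0.40120489 -2.55628983  1.80463766] [ 486.17274829 -112.84691771   41.104339  ]
False [-1.939323   -2.69184362  0.19919879]
False
[  239     0   165   351 49889] ((424.54119873046875, -93.53997802734375), (49.232635498046875, 123.0202865600586), 72.61467742919922)
tool frame: x -25.566291018036054 97.14097190193509 y -24.86366249329578 25.116018808284586
(array([390.24160108, -83.26170921, 114.53111697]), array([-1.00537337e-04,  9.89061849e-01, -1.47500534e-01, -4.91430471e-04])) 0.5581571873094484 61.765090227127075 [-0.3219894   0.08475726 -0.06183993] 23.4917
```

View pics/w4.png

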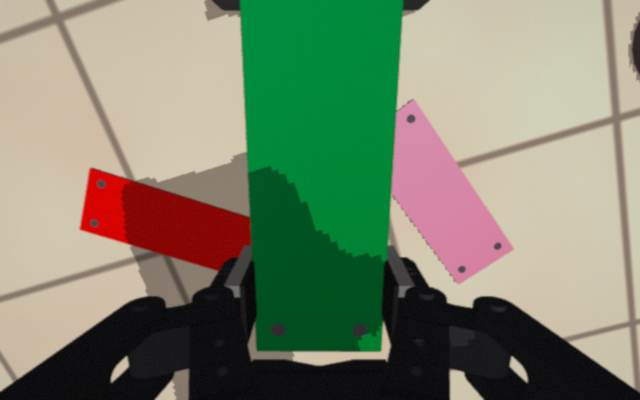

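The plate is held square in the pads: near end at row 350, columns 257-381, with its far end out of frame. I'll check the tilt from the width at each row, and check the plate against the side view.

Run:
```python
from h import *
im=cv2.imread("pics/w4.png"); l,s=green(im); k=1+np.argmax(s[1:,4])
p=(np.array([390.2416,-83.2617,114.5311]),np.array([-1.005e-04,9.89061849e-01,-1.47500534e-01,-4.914e-04]))
u=rot(p[1]).as_matrix()[:2,0];v=np.array([-u[1],u[0]])
for r in(5,60,120,180,230,340):
    c=np.where(l[r]==k)[0]; P=ray("wrist",[(c.min()-.5,r),(c.max()+.5,r)],138.5,p)[:,:2]-p[0][:2]
    print(r,(P@u).round(1),(P@v).round(1),np.linalg.norm(P[1]-P[0]).round(2))
si=cv2.imread("pics/side4.png"); l,s=green(si); k=1+np.argmax(s[1:,4]); c=np.argwhere(l==k)[:,::-1].astype(np.float32)
print(s[k]); P=ray("side",c,138.5)[:,:2]; w=P-p[0][:2]; print((w@u).min(),(w@u).max(),(w@v).min(),(w@v).max(),cv2.minAreaRect(P.astype(np.float32)))
```

```text
5 [95.8 95.8] [ 24.5 -25. ] 49.41
60 [80.4 80.4] [ 24.1 -24.4] 48.52
120 [62.2 62.2] [ 24.2 -24.2] 48.39
180 [42.3 42.3] [ 24.3 -23.9] 48.24
230 [24.2 24.2] [ 24.6 -24.2] 48.75
340 [-21. -21.] [ 24.6 -23.4] 48.02
[283 222  44  27 730]
19.339698771357018 113.10923759774442 -28.383239871671258 22.10289766086403 ((453.55224609375, -104.68287658691406), (50.53668975830078, 93.31820678710938), 71.1019287109375)
```

The plate is level, its centre is 42 mm ahead of the TCP and it is laterally centred. The side view puts the far end at +113 against 112 expected. Now carry and place.

Run:
```python
from h import *
yaw=np.deg2rad(-15.0); u=np.array([np.cos(yaw),np.sin(yaw)]); S=np.array([581.6,166.9]); q=down(yaw)
T=S-42*u
p0=bot.read_tool_pos(); bot.servo_line([p0[0],p0[1],155],velocity=100)
bot.move_ptp([*T,155],q); bot.servo_line([*T,60],velocity=70); bot.servo_line([*T,42],velocity=40); bot.sleep(.3)
b=bot.read_contact_force(); print(bot.read_tool_pos(),b,bot.read_width(),bot.read_clock())
hit=bot.servo_line([*T,34],velocity=6,f_stop=3)
bot.sleep(.1); print(hit,bot.read_tool_pos(),bot.read_contact_force(),bot.read_clock())
```

```text
[541.13947618 177.7541404   42.16818525] [-0.11019387  0.39280359 -0.88379625] 0.5595713645903437 27.6583
True [541.02794017 177.76340098  39.21307729] [-0.97649643 -0.08679706  6.93101984] 28.4083
```

Run:
```python
from h import *
print(bot.read_wrist_torque(),bot.read_contact_force(),bot.read_tool_pos(),bot.read_grasp_force())
im=bot.camera("side")[130:210,230:370]; cv2.imwrite("pics/s5.png",cv2.resize(im,None,fx=5,fy=5,interpolation=cv2.INTER_CUBIC))
```

```text
[-0.08712291  0.1484882   0.02861362] [-0.97649643 -0.08679706  6.93101984] [541.02794017 177.76340098  39.21307729] 62.22229599952698
```

View pics/s5.png

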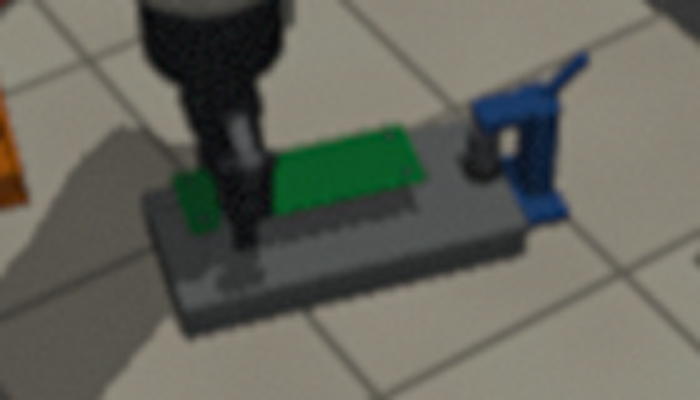

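The plate is over the spine, and the moment (+0.148 N m at 7 N) puts the contact about 18 mm behind the TCP. So the near spine end touched first and the far end is pitched up slightly. I'll level it by pivoting the tool about that contact until the far end carries load too.

Run:
```python
from h import *
yaw=np.deg2rad(-15.0); u=np.array([np.cos(yaw),np.sin(yaw),0]); v=np.array([-u[1],u[0],0])
t=np.array([541.1,177.8,39.5]); bot.servo_line(t,velocity=6); bot.sleep(.1)
def st(): 
    F=np.array(bot.read_contact_force()); M=np.array(bot.read_wrist_torque()); return F[2],M@v
print(st(),bot.read_tool_pos())
P=t-18*u; P[2]=58.5; q0=rot(down(yaw))
for a in np.arange(.5,5.1,.5):
    r=R.from_rotvec(v*np.deg2rad(a)); n=P+r.apply(t-P); Q=(r*q0).as_quat()
    bot.servo_line(n,[Q[3],Q[0],Q[1],Q[2]],velocity=8); bot.sleep(.1)
    f,m=st(); print(a,round(f,1),round(m,3),np.array(bot.read_tool_pos()).round(1))
    if m<-.1 or f>15: break
print(bot.read_clock())
```

```text
(np.float64(-0.5935445162672978), np.float64(0.006168622512617876)) [540.98353893 177.76756733  39.36227082]
0.5 0.1 -0.024 [541.  177.8  39.3]
1.0 3.0 -0.119 [540.9 177.9  39.3]
29.55
```

Run:
```python
from h import *
yaw=np.deg2rad(-15.0); u=np.array([np.cos(yaw),np.sin(yaw),0]); v=np.array([-u[1],u[0],0])
r=R.from_rotvec(v*np.deg2rad(.8)); Q=(r*rot(down(yaw))).as_quat(); q=[Q[3],Q[0],Q[1],Q[2]]
p=np.array([541.0,177.85,39.2])
for z in(39.2,39.0,38.8,38.6):
    p[2]=z; bot.servo_line(p,q,velocity=5); bot.sleep(.1); F=bot.read_contact_force(); print(z,F[2],np.array(bot.read_wrist_torque())@v)
    if F[2]>4: break
bot.move_gripper(1.0); bot.sleep(.2); print(bot.read_width(),bot.read_contact_force())
p=np.array(bot.read_tool_pos()); bot.servo_line([p[0],p[1],110],velocity=50)
bot.move_ptp([540,165,210],down(-.262)); bot.sleep(.2)
im,p=shot("pics/w6.png"); l,s=green(im); k=1+np.argmax(s[1:,4]); c=np.argwhere(l==k)[:,::-1].astype(np.float32)
print(s[k],cv2.minAreaRect(ray("wrist",c,61,p)[:,:2].astype(np.float32)),bot.read_clock())
```

```text
39.2 3.7959748488279517 -0.04379214297595759
39.0 7.5964687532388036 0.18503336023724096
0.9995149855995068 [-0.540987   -0.82425233  0.08347118]
[  270    43    66   177 10830] ((581.8886108398438, 166.96424865722656), (50.165382385253906, 139.67059326171875), 74.56343841552734) 33.2167
```

View pics/w6.png

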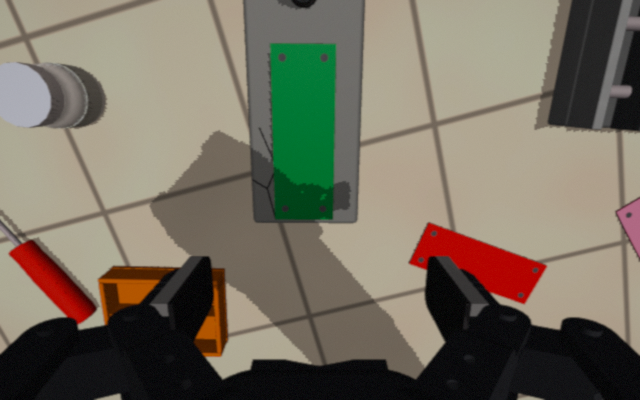

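The plate lies flat on the spine at (270-336, 43-220). It measures 50.2x139.7 mm with its centre at (581.9,167.0), 0.3 mm from target, and yaw -15.4° against -15.0°. The robot is clear of everything.

```bash
python3 -c "
from bench import bot
print(bot.close_job())"
```

```text
the job is handed in; nothing more can be done
None
```

The green plate is lying flat on the shell's spine and released, with its centre 0.3 mm from the target and 0.4° off in yaw by the wrist camera. The job was handed in at about 33 s; the verdict was not shown.

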